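# Turn the sample carousel to the pot with the handle

## Robot

A 6-joint arm with a two-finger parallel gripper is mounted at the origin on the work surface. World frame = base frame: x ahead of the robot, y to its left, z up, the work surface at z = 0. Lengths are in m, angles in rad, forces in N, time in s.
With the tool pointing down it reaches from about 0.35 to 0.775 m from the base axis. Payload 7.3 kg.
Tool frame: the origin (TCP) lies on the centre line of the jaws, within the pads' length; the fingertips stand robot.nose_length ahead of it and the grasp point (between the pads) is the TCP (robot.nose_length is the distance from the TCP to the fingertips, in m); z points along the fingers, y is the direction in which the jaws open and shut (so a half turn about z gives the same grasp; the last joint's range is limited). The gripper opens to 92 mm and grips with 3 to 60 N. Pads are 19 mm wide; open, the fingers measure 130 mm over their backs; the gripper's body (75 mm by 190 mm) begins 47 mm behind the grasp point.
Start: joints at [-1.425, 0.342, 1.524, -0, 1.275, -0.146], TCP at [0.151, -0.503, 0.213] pointing down, gripper open.
Joint ranges: [-2.53, 2.53], [-0.77, 2.02], [0.04, 2.7], [-1, 4.14], [0.28, 2.66], [-3.11, 3.11]. Speed limits (rad/s): [2.57, 2.57, 3.14, 3.14, 3.14, 3.14].

## Interface

Orientations are given as [roll, pitch, yaw] about the fixed x, y, z axes, in that order (R = Rz(yaw) Ry(pitch) Rx(roll)).
In Python, from cell import robot, read_camera gives the robot as it stands.
- The arm moves only by the shell command python3 -m crank 'ROWS' [FORCE]. ROWS is JSON, a list of rows, each a list of 7 numbers: the shift along the tool's x, y, z in cm, then the turn, a rotation vector about the tool's x, y, z in degrees, then the opening, from 0 (shut) to 1 (fully open). In form: [[tx, ty, tz, wx, wy, wz, jaw], ...]. A call has 1 to 5 rows; each row is the pose to reach, as a shift and turn from the pose commanded when the call began, along the tool's axes at that moment; what a row does not reach only later rows make up. A row lasts 1/8 s, in which the tool goes at most 62.5 mm and 10.7 degrees, less where a joint would pass 70% of its speed; a pose out of reach is approached as far as the arm can. A call with a gripper value outside its range is refused whole. The fingers move at their own pace and stop on an object; FORCE is the grip in N (left out, the last holds). Time passes only in rows, so rows that repeat a pose let the fingers close. It gives the time, the measured TCP pose, the force and the opening at its end, in the units of the state.
- robot.observe(): the state, without advancing time (a new reading comes with each control period).
- read_camera(name): name is "side" or "top"; returns a dict with "frame" (420x560x3 uint8, red, green, blue), "intrinsics" (3x3 intrinsics, pixels), "R" (3x3) and "t" (3): a world point X has camera coordinates R X + t. Camera axes: x right, y down, z forward; pixel columns grow to the right and rows downward; lengths in m; the calibration is good to about 2 mm. A picture is of the moment at which its call begins. There is no depth.
- robot.hand_in(): hands the job in, once; it reports no verdict.
The state is a dict: "time": time; "qpos": joint angles; "qvel": joint speeds; "joint_efforts": joint torques, N m; "tool_pos": TCP position; "tool_rot": TCP orientation; "contact_force": force on the tool from outside, world axes, zero at the start; "torque": the same for the moment, N m; "opening": finger opening in m.
Only numpy, scipy, OpenCV 4.12 (cv2) and the standard library are available. Lean on these libraries where they do the work, as an engineer would, in place of code of your own. Each camera call takes 0.05 s, during which the arm holds its last target.

## Task

Push the sample carousel round by the fins on its rim, with a fingertip or the outside of the fingers, until the pot with the bar handle on its lid stands at the front, in line with the pointer on the foot. Push gently and never grip the carousel, do not touch or lift any of the pots (they stay upright in their seats), and leave the things around the carousel where they are.

Things in the scene. Friction and masses are not known exactly. Their poses are not given: they have to be found in the camera images.
- handle_pot: round white plastic pot, foot 44 mm and rim 51 mm across, 40 mm high, loose in a seat of the carousel between four thin pins 8 mm high (about 2 mm of play); closed by a flat white lid (54 mm across, 6 mm thick) with an upright aluminium bar handle, 44 mm long, bridging the lid; 66 mm high in all. The only pot with a handle; in any of the five seats. origin: centre of its underside, z up
- plain_pot_a: round white plastic pot, foot 44 mm and rim 51 mm across, 40 mm high, loose in a seat of the carousel between four thin pins 8 mm high (about 2 mm of play); closed by a flat white lid without a handle, 46 mm high in all; origin: centre of its underside, z up
- plain_pot_b: round white plastic pot, foot 44 mm and rim 51 mm across, 40 mm high, loose in a seat of the carousel between four thin pins 8 mm high (about 2 mm of play); the same as plain_pot_a; origin: centre of its underside, z up
- open_pot_a: round white plastic pot, foot 44 mm and rim 51 mm across, 40 mm high, loose in a seat of the carousel between four thin pins 8 mm high (about 2 mm of play); open and empty; origin: centre of its underside, z up
- open_pot_b: round white plastic pot, foot 44 mm and rim 51 mm across, 40 mm high, loose in a seat of the carousel between four thin pins 8 mm high (about 2 mm of play); the same as open_pot_a; origin: centre of its underside, z up
- carousel: grey-green turntable: a disc of 98 mm radius, 16 mm thick, that turns without end both ways about its vertical axis; steady friction (0.25 N m, about 2 N at the fins) stops it once it is not pushed. Origin: on the axis in the disc's top face, 40 mm above the table; z up, axes turn with it. Five seats 66 mm from the axis at 36, 108, 180, 252, 324 degrees from its x axis towards y
- fin (a point): one of five equal upright radial fins on the carousel's rim, midway between seats, at 0 (this one), 72, 144, 216, 288 degrees from the carousel's x axis. Each reaches from 92 to 135 mm from the axis, is 10 mm thick, top 80 mm and underside 25 mm above the table. Point: 121 mm from the axis, 60 mm above the table. A fingertip let down beside a fin, outside the disc, pushes it round
- foot: low round steel foot of the carousel, 160 mm across, 18 mm high, fixed; it does not turn. A flat bar 26 mm wide, 10 mm high runs out of it at the front to 190 mm from the axis, under the fins. Origin: on the axis at table height; z up; its -x axis points along the bar to the front, roughly towards the robot
- pointer (a point): the pointer: a small steel diamond on the bar of the foot, 25 mm from corner to corner, top 22 mm above the table; the point lies at its top centre, 165 mm from the carousel's axis. It shows the front
- front_place (a point): fixed point on the line from the carousel's axis to the pointer, 66 mm from the axis and at the height of the disc's top face: where the origin of the pot at the front should be
- shield_lid: bystander: loose grey-green round lid, 100 mm across, 22 mm thick, with an aluminium bar handle (53 mm high in all), on the table to one side of the carousel; origin: centre of its underside, z up
- tub: bystander: loose empty white tub, 84 mm across, 70 mm high, on the table to the other side; origin: centre of its underside, z up
- spoon: bystander: a loose spoon lying on the table behind the carousel; origin in the middle under it
Things that resemble listed ones, but are neither listed nor needed, are in the scene too. What is shaped like the open_pot_a but yellow is not meant. Leave any yellow look-alike of the open_pot_b alone.

How it is judged:
By the outcome, as a careful person would: the job done as asked, in the order asked, and still so for the second after the job is handed in, with the robot touching nothing.
It also fails if it takes over 61 s, if anything falls off the work surface, if the arm or the gripper's body presses on something with over 40 N, if the wrist force passes 120 N, or if a joint passes its speed limit or range.

## Working session

There is one attempt and no reset: what is moved stays moved. The work goes in short steps, Python scripts to look and compute and a shell command to move; the robot and the scene stay as the last step left them, time stands still between calls to the robot, and variables do not carry over. Pictures are saved under pics/ and viewed, and the job is handed in when it is done.

```bash
ls; mkdir -p pics; python3 - <<'E'
from cell import robot, read_camera
import cv2
for n in("top","side"):
    c=read_camera(n); cv2.imwrite(f"pics/{n}0.png",c["frame"][:,:,::-1]); print(c["intrinsics"],c["R"],c["t"])
print(robot.observe(), robot.nose_length)
E
```

```text
pics
[[388.34457054   0.         278.08686523]
 [  0.         388.34457054 209.3808034 ]
 [  0.           0.           1.        ]] [[ 0.0133401  -0.99989231  0.00611711]
 [-0.97861501 -0.0143116  -0.20520195]
 [ 0.2052674  -0.00324888 -0.97870054]] [0.02756354 0.56581563 0.93520091]
[[435.23953988   0.         280.60521156]
 [  0.         435.23953988 205.08938156]
 [  0.           0.           1.        ]] [[ 0.88607752 -0.46313736  0.01924609]
 [-0.30401532 -0.61198423 -0.73010272]
 [ 0.34991615  0.6410765  -0.68306633]] [-0.4921454   0.27402157  0.70995343]
{'time': 0.1, 'qpos': array([-1.42499165e+00,  3.42640617e-01,  1.52489157e+00,  3.30677080e-05,
        1.27542091e+00, -1.45995068e-01]), 'qvel': array([ 0.00033816, -0.00085623, -0.00334434, -0.00022052,  0.00024477,
        0.0002891 ]), 'joint_efforts': array([ 1.21019631e-03, -4.32003701e+01, -2.44695532e+01,  7.19132437e-02,
        5.26160456e-02, -6.17665091e-05]), 'tool_pos': array([ 0.15100929, -0.50242399,  0.21253138]), 'tool_rot': array([-3.14025128e+00, -2.29199224e-04,  2.91789945e-01]), 'contact_force': array([-0.0456111 , -0.79952368,  0.09096025]), 'torque': array([0.01322486, 0.04064477, 0.02580482]), 'opening': 0.09178853469896919} 0.019
```

View pics/top0.png

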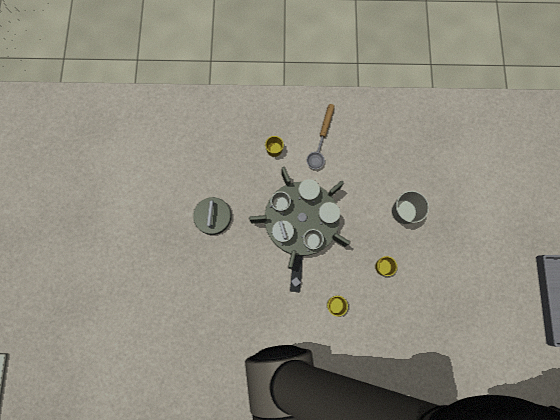

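View pics/side0.png

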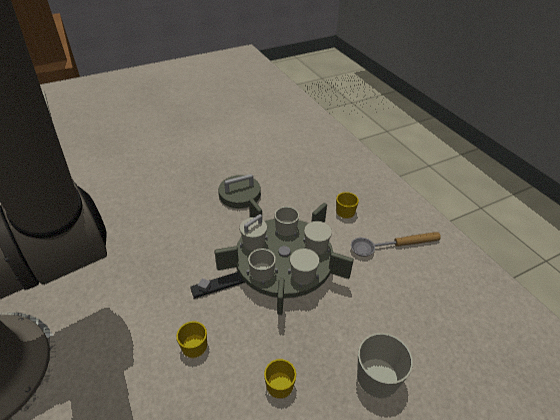

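The top view shows the carousel hub at about (303,217), the handle pot at (283,231), the pointer at (296,282) and the fins at (258,219), (286,176), (337,187), (343,240) and (295,260). I'll zoom in to measure more closely.

```bash
python3 - <<'E'
import cv2
a=cv2.imread("pics/top0.png")[150:320,220:400]
cv2.imwrite("pics/top0z.png",cv2.resize(a,None,fx=3.5,fy=3.5,interpolation=cv2.INTER_CUBIC))
a=cv2.imread("pics/side0.png")[165:315,180:370]
cv2.imwrite("pics/side0z.png",cv2.resize(a,None,fx=4,fy=4,interpolation=cv2.INTER_CUBIC))
E
```

```text
(no output)
```

View pics/top0z.png

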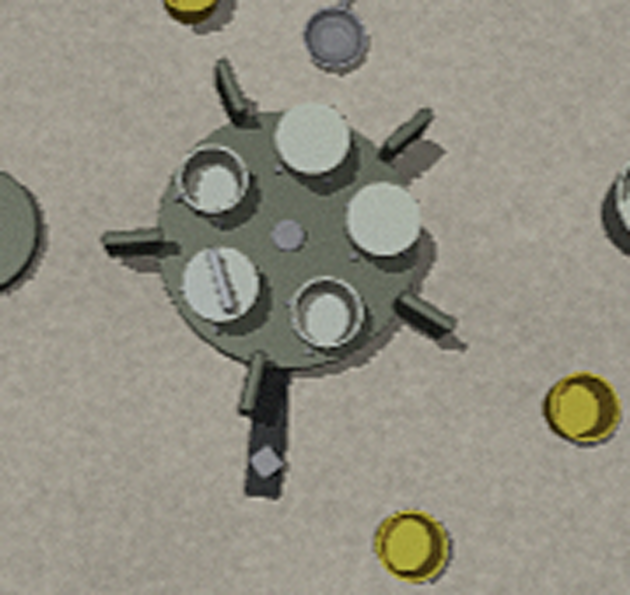

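View pics/side0z.png

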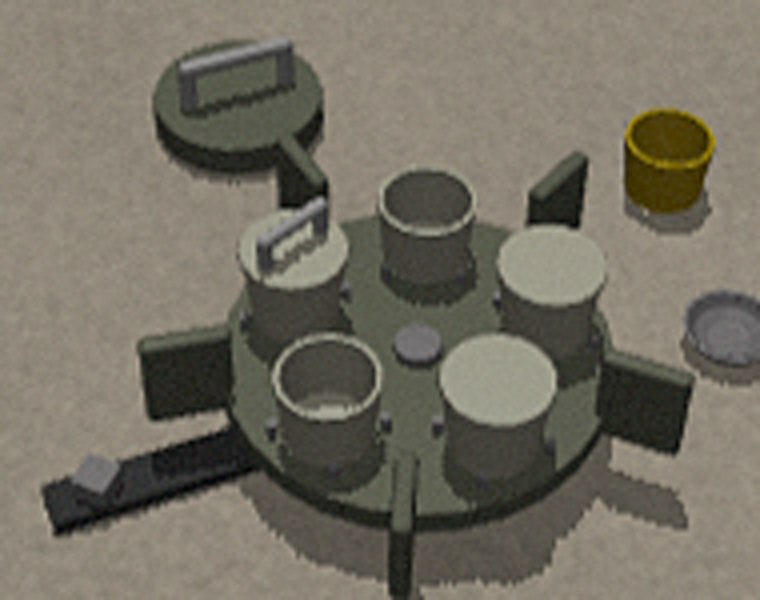

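```bash
cat > h.py <<'E'
import numpy as np, cv2
from scipy.optimize import least_squares
from cell import robot, read_camera
def proj(c,P):
    P=np.atleast_2d(P); q=P@c["R"].T+c["t"]; q=q@c["intrinsics"].T
    return q[:,:2]/q[:,2:]
def ray(c,uv,z):
    d=np.linalg.inv(c["intrinsics"])@np.array([*uv,1.]); d=c["R"].T@d; o=-c["R"].T@c["t"]
    return o+d*(z-o[2])/d[2]
def pol(p,r,a,z): return np.stack([p[0]+r*np.cos(a),p[1]+r*np.sin(a),z+0*a],-1)
def overlay(c,p,psi,foot,name,box,f):
    x0,y0,x1,y1=box
    im=cv2.resize(c["frame"][y0:y1,x0:x1,::-1],None,fx=f,fy=f,interpolation=cv2.INTER_CUBIC)
    def L(P,col):
        q=(proj(c,P)-[x0,y0]+.5)*f-.5
        cv2.polylines(im,[np.round(q).astype(int)],False,col,1)
    t=np.linspace(0,2*np.pi,60)
    L(pol(p,.098,t,.04),(0,0,255))
    for k in range(5):
        a=psi+k*2*np.pi/5; u=np.array([np.cos(a),np.sin(a)]);n=np.array([-u[1],u[0]])
        L(np.array([[*(p+r*u+s*n),.08] for r,s in((.092,.005),(.135,.005),(.135,-.005),(.092,-.005),(.092,.005))]),(0,0,255))
        L(pol(p+.066*np.array([np.cos(a+np.pi/5),np.sin(a+np.pi/5)]),.027,t,.08),(255,0,0))
    L(np.array([[*p,.04],[*(p+.165*np.array([np.cos(foot),np.sin(foot)])),.022]]),(0,255,255))
    cv2.imwrite(name,im)
E
python3 - <<'E'
from h import *
T=read_camera("top");S=read_camera("side")
zt=lambda x,y:((x+.5)/3.5-.5+220,(y+.5)/3.5-.5+150)
zs=lambda x,y:((x+.5)/4-.5+180,(y+.5)/4-.5+165)
top=[zt(*v) for v in((246,411),(452,322),(429,113),(221,63),(105,239))]
sd=[(zs(142,343),0),(zs(690,377),2),(zs(582,157),3)]
print([ray(T,v,.08).round(3) for v in top]); ptr=ray(T,zt(266,461),.022); ptr2=ray(S,zs(97,474),.022);print(ptr,ptr2)
def res(v,s=True):
    P=pol(v[:2],.135,v[2]+np.arange(5)*2*np.pi/5,.08)
    r=[proj(T,P)-top]
    if s:r.append(proj(S,P[[k for _,k in sd]])-[q for q,_ in sd])
    return np.vstack(r).ravel()
for s in(0,1):
    r=least_squares(lambda v:res(v,s),[.6,-.06,np.pi],x_scale=[.01,.01,.1]); print(r.x,r.fun.round(1))
p=r.x[:2];psi=r.x[2]
for q in(ptr,ptr2):
    d=q[:2]-p;print("pointer r",np.hypot(*d),"ang",np.degrees(np.arctan2(d[1],d[0])))
foot=np.arctan2(*(ptr[:2]-p)[::-1])
print(np.degrees(psi))
print("handle seat",np.degrees(psi)-36, ray(T,zt(222,287),.086))
overlay(T,p,psi,foot,"pics/ov.png",(220,150,400,320),3.5)
overlay(S,p,psi,foot,"pics/ovs.png",(180,165,370,315),4)
for n,uv in(("y1",(338,306)),("y2",(387,266))):print(n,ray(T,uv,.03))
E
```

```text
[array([0.418, 0.005, 0.08 ]), array([ 0.482, -0.14 ,  0.08 ]), array([ 0.635, -0.127,  0.08 ]), array([0.67 , 0.025, 0.08 ]), array([0.538, 0.106, 0.08 ])]
[ 0.38569989 -0.0120433   0.022     ] [ 0.38548599 -0.01102527  0.022     ]
[ 0.54887685 -0.02603944  2.91194568] [ 0.1  0.3  0.8  1.3  0.6 -1.  -0.5 -1.1 -1.   0.2]
[ 0.54890257 -0.02543796  2.91015857] [-0.3  0.3  0.5  1.4  0.4 -0.9 -0.7 -1.2 -1.2  0.1 -1.1  0.8  1.2  0.9
  0.4 -1.4]
pointer r 0.1637514347379105 ang 175.3080342087023
pointer r 0.16405092120714726 ang 174.95978174097237
166.73980377228236
handle seat 130.73980377228236 [0.50391022 0.02256419 0.086     ]
y1 [ 0.32619966 -0.11805491  0.03      ]
y2 [ 0.42733759 -0.24545061  0.03      ]
```

View pics/ov.png

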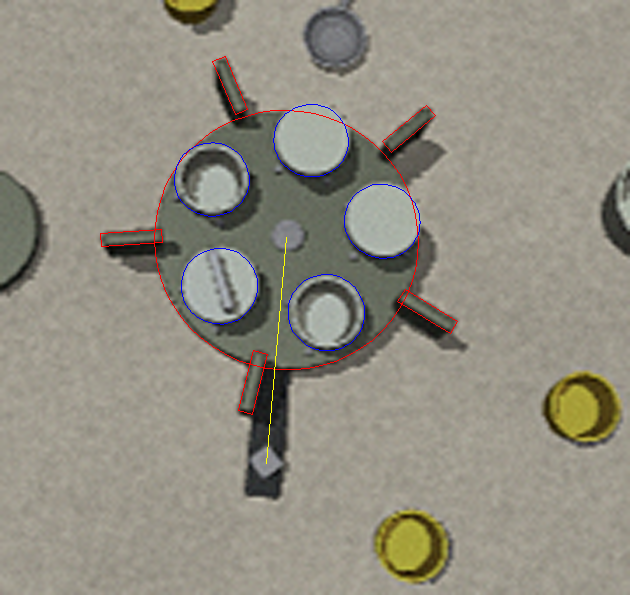

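View pics/ovs.png

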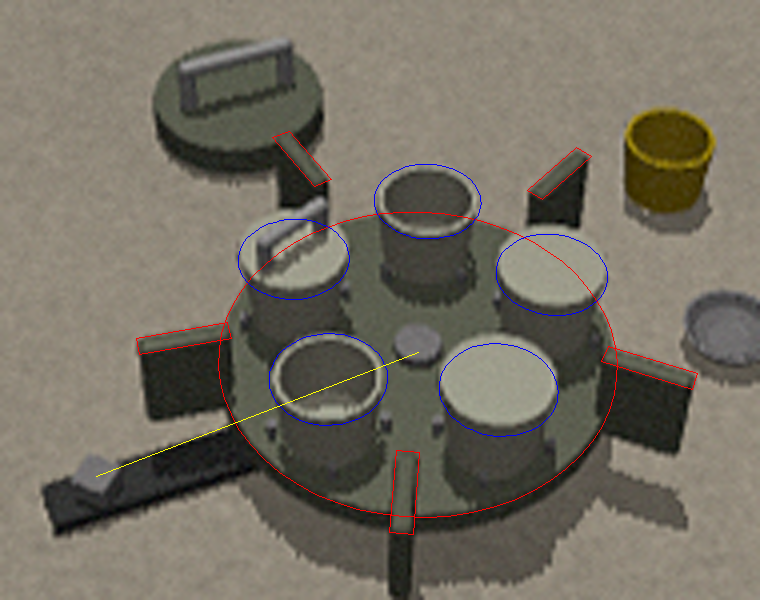

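The fit agrees in both views: the pointer comes out 164 mm from the axis against 165 given, and the fins match. The axis is at (0.549, -0.0255), the front at 175.1° and the handle pot at 130.7°. So I need +44.4°, pushing the front fin (166.7°) towards -y to 211.1°. The plan is closed fingers with the jaw axis tangential, tips at about z 0.055 and TCP at 121 mm radius.

```bash
cat >> h.py <<'E'
AX=np.array([.549,-.0255])
def finpose(psi_deg,d,z,r=.121):
    a=np.radians(psi_deg);u=np.array([np.cos(a),np.sin(a)]);n=np.array([-u[1],u[0]])
    return np.array([*(AX+r*u-d*n),z]), psi_deg-180
def row(cur,curyaw,tgt,yaw):
    c,s=np.cos(np.radians(curyaw)),np.sin(np.radians(curyaw))
    d=(np.array(tgt)-cur)*100
    return np.round([d[0]*c+d[1]*s, d[0]*s-d[1]*c, -d[2],0,0,-(yaw-curyaw)],2).tolist()
E
python3 - <<'E'
from h import *
c=[.151,-.503,.213];y=16.72
print(row(c,y,[.36,-.27,.213],0))
t,ty=finpose(166.7,.040,.213);print(t,ty,row(c,y,t,ty))
E
```

```text
[26.72, -16.3, -0.0, 0.0, 0.0, 16.72]
[0.44044735 0.04126317 0.213     ] -13.300000000000011 [43.38, -43.8, -0.0, 0.0, 0.0, 30.02]
```

```bash
python3 -m crank '[[5.3,-3.3,0,0,0,4,0],[10.6,-6.5,0,0,0,8,0],[16,-9.8,0,0,0,12,0],[21.4,-13,0,0,0,16,0],[26.7,-16.3,0,0,0,16.7,0]]' 5 && python3 - <<'E'
from h import *
c=[.36,-.27,.213]
t,ty=finpose(166.7,.040,.213);print(row(c,0.02,t,ty))
E
```

```text
time: 0.82
tool_pos: [0.3603, -0.2691, 0.2132]
tool_rot: [3.141, -0.0, -0.001]
contact_force: [0.5, -0.9, -0.7]
opening: 0.0461
[8.06, -31.12, -0.0, 0.0, 0.0, 13.32]
```

```bash
python3 -m crank '[[1.6,-6.2,0,0,0,3,0],[3.2,-12.4,0,0,0,6,0],[4.8,-18.6,0,0,0,9,0],[6.4,-24.8,0,0,0,12,0],[8.06,-31.1,0,0,0,13.3,0]]' && python3 -m crank '[[0,0,2,0,0,0,0],[0,0,4,0,0,0,0],[0,0,6,0,0,0,0],[0,0,6,0,0,0,0]]' && python3 - <<'E'
from h import *
o=robot.observe();print(o["tool_pos"],np.degrees(o["tool_rot"]),finpose(166.7,.04,.153))
for n in("top","side"):
    c=read_camera(n); cv2.imwrite(f"pics/{n}1.png",c["frame"][:,:,::-1])
E
```

```text
time: 1.45
tool_pos: [0.4377, 0.0339, 0.2132]
tool_rot: [3.141, -0.001, -0.233]
contact_force: [0.8, -0.9, 0.6]
opening: 0.0007
time: 1.95
tool_pos: [0.4364, 0.0321, 0.152]
tool_rot: [3.141, 0.003, -0.232]
contact_force: [-0.4, -0.7, 0.7]
opening: 0.0004
[0.43642778 0.03208971 0.15201963] [179.97080582   0.19026577 -13.26989538] (array([0.44044735, 0.04126317, 0.153     ]), -13.300000000000011)
```

View pics/top1.png

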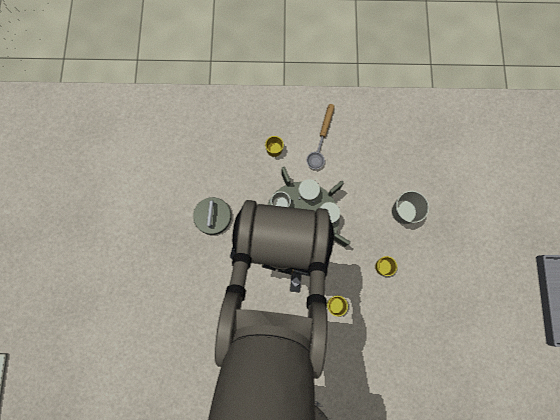

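View pics/side1.png

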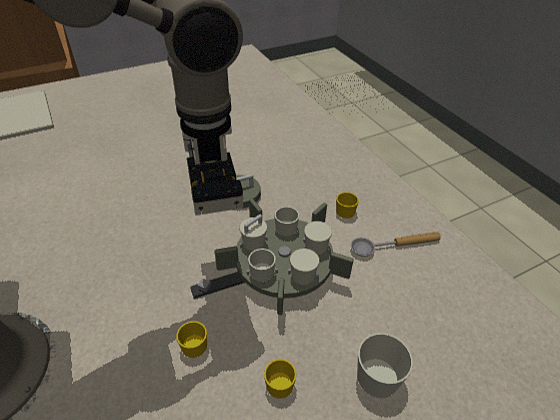

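```bash
python3 - <<'E'
from h import *
S=read_camera("side")
o=robot.observe();p=o["tool_pos"]
print(proj(S,[p,p-[0,0,.019],p+[0,0,.047]]))
print(row(p,-13.27,*finpose(166.7,.04,.152)),row(p,-13.27,*finpose(166.7,.04,.074)))
a=S["frame"][120:300,150:330,::-1]
cv2.imwrite("pics/side1z.png",cv2.resize(a,None,fx=3,fy=3,interpolation=cv2.INTER_CUBIC))
E
```

```text
[[215.86511437 210.18127578]
 [216.72559349 217.7259915 ]
 [213.60799727 190.39078195]]
[0.02, -0.98, 0.18, 0.0, 0.0, 0.03] [0.02, -0.98, 7.98, 0.0, 0.0, 0.03]
```

View pics/side1z.png

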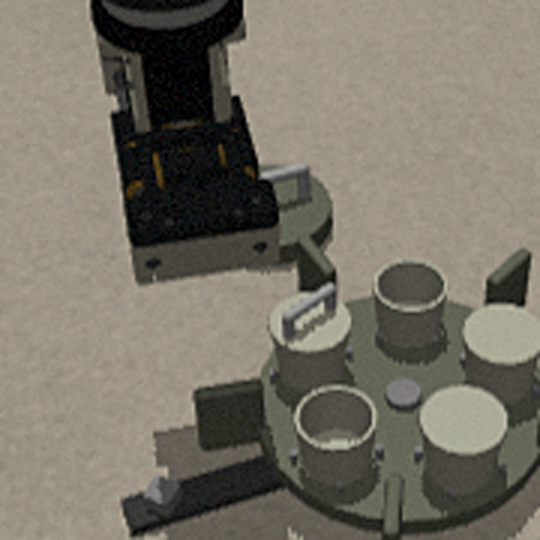

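```bash
python3 - <<'E'
from h import *
S=read_camera("side")
p=robot.observe()["tool_pos"];yw=np.radians(-13.27)
X=np.array([np.cos(yw),np.sin(yw),0]);Y=np.array([np.sin(yw),-np.cos(yw),0]);Z=np.array([0,0,1])
im=S["frame"][120:300,150:330,::-1]
f=4;im=cv2.resize(im,None,fx=f,fy=f,interpolation=cv2.INTER_CUBIC)
def box(hx,hy,z0,z1,col):
    P=[p+sx*hx*X+sy*hy*Y+z*Z for z in(z0,z1) for sx,sy in((1,1),(1,-1),(-1,-1),(-1,1),(1,1))]
    q=((proj(S,P)-[150,120])*f).astype(int);cv2.polylines(im,[q],False,col,1)
box(.0375,.095,.047,.12,(0,0,255)); box(.0095,.019,-.019,.047,(0,255,0))
cv2.imwrite("pics/side1b.png",im)
E
```

```text
(no output)
```

View pics/side1b.png

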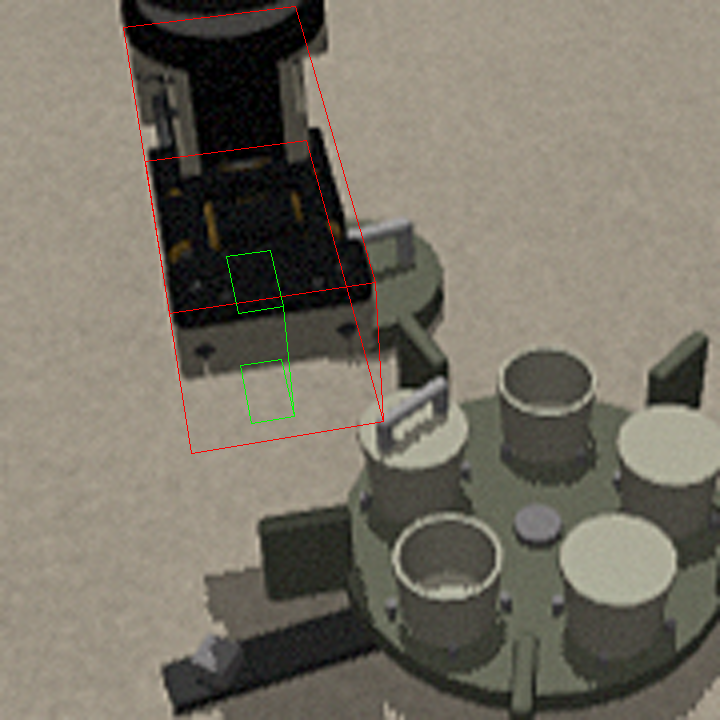

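```bash
python3 - <<'E'
from h import *
a=cv2.imread("pics/side0.png").astype(int);b=cv2.imread("pics/side1.png").astype(int)
d=np.abs(a-b).sum(2)[120:320,150:350]
d=np.clip(d*3,0,255).astype(np.uint8)
cv2.imwrite("pics/d.png",cv2.resize(d,None,fx=3,fy=3,interpolation=cv2.INTER_NEAREST))
E
```

```text
(no output)
```

View pics/d.png

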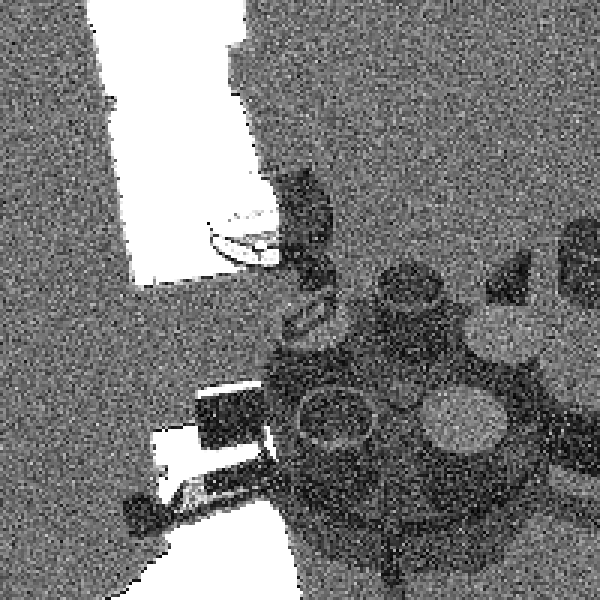

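The side view shows the gripper body about 20 px higher than the reported pose predicts, and no fingertips where I expected them. I'll check this before going lower.

```bash
python3 - <<'E'
from h import *
T=read_camera("top");S=read_camera("side");o=robot.observe()
p=o["tool_pos"];print(o["time"],p,o["qpos"],o["opening"])
print(proj(T,[p+[0,0,h] for h in(0,.047,.15,.25,.35)]).round())
print(proj(S,[p+[0,0,h] for h in(0,.047,.15,.25,.35)]).round())
# planar checks of arm: elevations
a=T["frame"][170:320,200:350,::-1]
cv2.imwrite("pics/top2z.png",cv2.resize(np.clip(a.astype(int)*2,0,255).astype(np.uint8),None,fx=4,fy=4))
a=S["frame"][0:240,130:330,::-1]
cv2.imwrite("pics/side2z.png",cv2.resize(np.clip(a.astype(int)*2,0,255).astype(np.uint8),None,fx=2.5,fy=2.5))
E
```

```text
2.25 [0.43795615 0.03176415 0.15383487] [-1.02397310e-01  2.49168351e-01  1.83831098e+00 -1.21565981e-04
  1.05257492e+00  1.70042609e+00] 0.0004923051203767801
[[279. 256.]
 [279. 254.]
 [280. 249.]
 [281. 243.]
 [282. 234.]]
[[216. 210.]
 [214. 190.]
 [208. 140.]
 [201.  81.]
 [193.   6.]]
```

View pics/top2z.png

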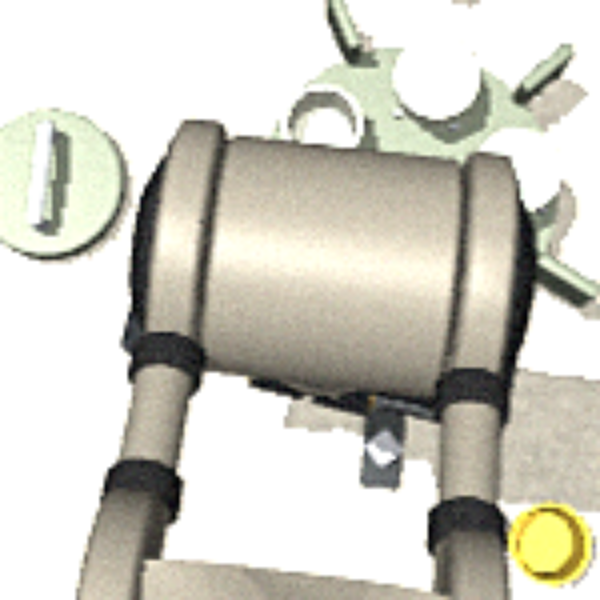

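View pics/side2z.png

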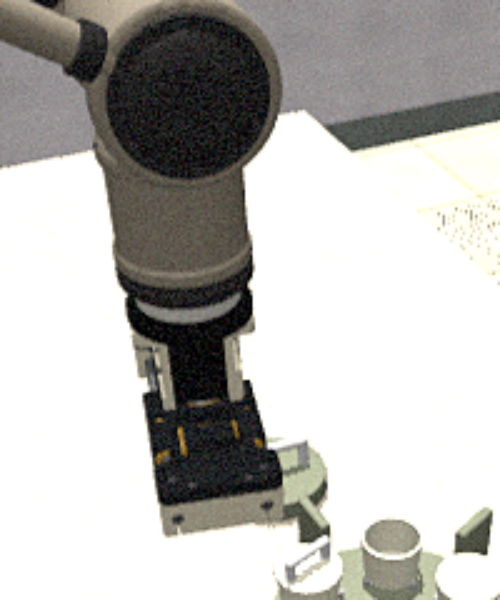

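```bash
python3 -m crank '[[0,-0.9,0,0,0,0,0],[0,-0.9,2,0,0,0,0],[0,-0.9,4,0,0,0,0],[0,-0.9,5,0,0,0,0],[0,-0.9,5,0,0,0,0]]' && python3 - <<'E'
from h import *
S=read_camera("side")
p=robot.observe()["tool_pos"];yw=np.radians(-13.27)
X=np.array([np.cos(yw),np.sin(yw),0]);Y=np.array([np.sin(yw),-np.cos(yw),0]);Z=np.array([0,0,1])
f=3.5;im=S["frame"][130:300,160:360,::-1]
im=cv2.resize(im,None,fx=f,fy=f,interpolation=cv2.INTER_CUBIC)
def box(hx,hy,z0,z1,col):
    P=[p+sx*hx*X+sy*hy*Y+z*Z for z in(z0,z1) for sx,sy in((1,1),(1,-1),(-1,-1),(-1,1),(1,1))]
    q=((proj(S,P)-[160,130])*f).astype(int);cv2.polylines(im,[q],False,col,1)
box(.0095,.019,-.019,.047,(0,255,0)); 
cv2.imwrite("pics/side3.png",im)
print(p)
E
```

```text
time: 2.88
tool_pos: [0.4394, 0.0409, 0.1028]
tool_rot: [3.141, 0.001, -0.232]
contact_force: [0.1, -0.4, -0.4]
opening: 0.0007
[0.43978547 0.04080594 0.10335118]
```

View pics/side3.png

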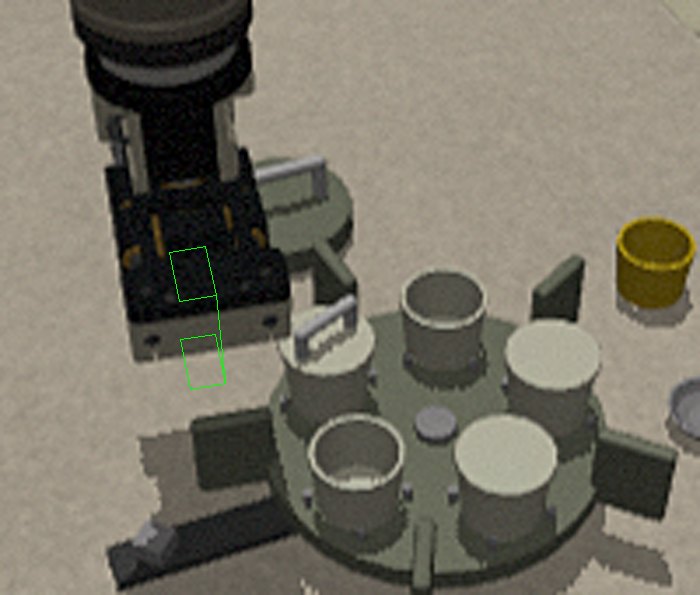

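```bash
python3 - <<'E'
from h import *
T=read_camera("top");S=read_camera("side")
p=np.array([.4395,.0409,.103]);yw=np.radians(-13.27)
X=np.array([np.cos(yw),np.sin(yw),0]);Y=np.array([np.sin(yw),-np.cos(yw),0]);Z=np.array([0,0,1])
for C,(x0,y0),n in((T,(210,180),"t"),(S,(150,100),"s")):
    f=4;im=np.clip(C["frame"][y0:y0+140,x0:x0+140,::-1].astype(int)*2,0,255).astype(np.uint8)
    im=cv2.resize(im,None,fx=f,fy=f,interpolation=cv2.INTER_CUBIC)
    for dz,col in((0,(0,0,255)),(.041,(255,0,0))):
      for z in(.047,.08):
        P=[p+sx*.0375*X+sy*.095*Y+(z+dz)*Z for sx,sy in((1,1),(1,-1),(-1,-1),(-1,1),(1,1))]
        q=((proj(C,P)-[x0,y0])*f).astype(int);cv2.polylines(im,[q],False,col,1)
    cv2.imwrite(f"pics/chk_{n}.png",im)
E
```

```text
(no output)
```

View pics/chk_t.png

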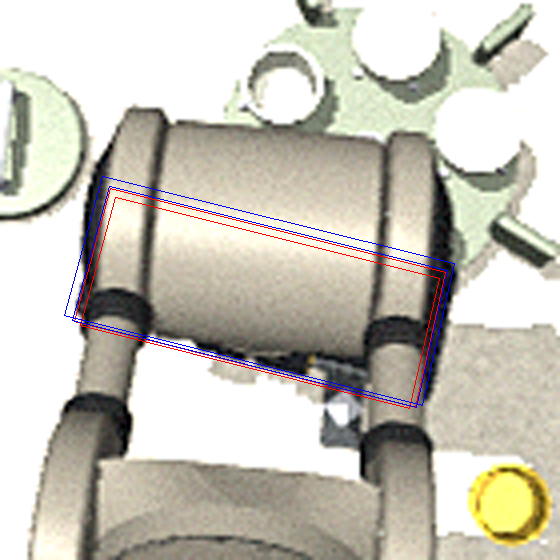

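View pics/chk_s.png

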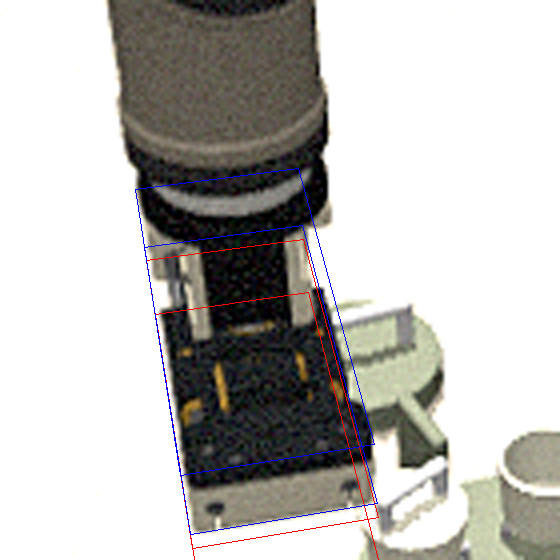

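```bash
python3 - <<'E'
from h import *
S=read_camera("side")
p=np.array([.4395,.0409,.103]);yw=np.radians(-13.27)
X=np.array([np.cos(yw),np.sin(yw),0]);Y=np.array([np.sin(yw),-np.cos(yw),0]);Z=np.array([0,0,1])
obs=np.array([(183,478),(372,440),(193,532),(378,500),(162,315),(320,290)])/4+[150,100]
def pts(v):
    hx,yf,yb,zt,zb,x0=v
    return [p+(x0+sx*hx)*X+y*Y+z*Z for sx,y,z in((-1,yf,zt),(1,yf,zt),(-1,yf,zb),(1,yf,zb),(-1,yb,zt),(1,yb,zt))]
for fix in(None,0):
    r=least_squares(lambda v:(proj(S,pts(v if fix is None else [*v,0]))-obs).ravel(),[.0375,.095,-.095,.08,.047]+([0] if fix is None else []))
    print(r.x.round(4),r.fun.round(1))
# symmetric
r=least_squares(lambda v:(proj(S,pts([v[0],v[1],-v[1],v[2],v[3],v[4]]))-obs).ravel(),[.0375,.095,.08,.047,0])
print(r.x.round(4),r.fun.round(1))
E
```

```text
[ 0.055  -0.1629 -0.3137 -0.1292 -0.1772  0.0192] [ 0.4 -0.9 -0.4  1.2  0.2 -0.2 -1.1  0.3 -0.8 -0.3  1.9 -0.1]
[ 0.036   0.094  -0.0046  0.1201  0.0886] [ 0.4 -0.9 -0.4  1.2  0.2 -0.2 -1.1  0.3 -0.8 -0.3  1.9 -0.1]
[0.039  0.0534 0.0807 0.0466 0.003 ] [ 0.4 -0.9 -0.4  1.2  0.2 -0.2 -1.1  0.3 -0.8 -0.3  1.9 -0.1]
```

```bash
python3 - <<'E'
from h import *
fr=np.mean([read_camera("side")["frame"].astype(float) for _ in range(4)],0)
a=fr[190:290,170:270,::-1]
a=np.clip((a-90)*3.0,0,255).astype(np.uint8)
cv2.imwrite("pics/e.png",cv2.resize(a,None,fx=6,fy=6,interpolation=cv2.INTER_CUBIC))
E
```

```text
(no output)
```

View pics/e.png

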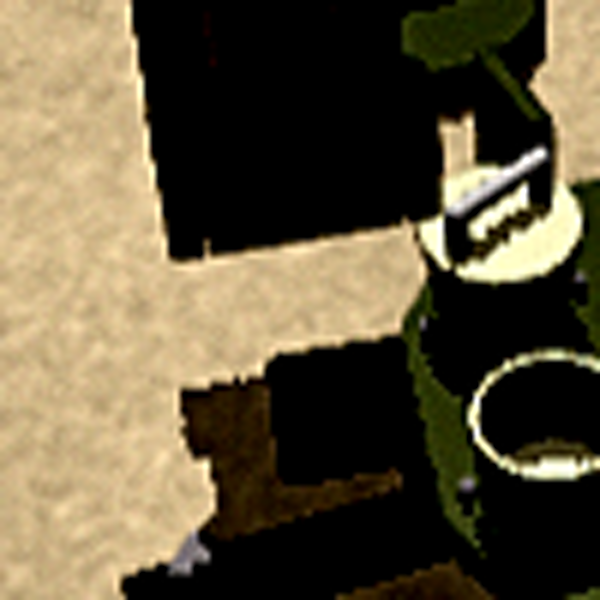

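```bash
python3 -m crank '[[0,0,-2,0,0,0,0],[0,0,-4,0,0,0,0.5],[0,0,-4,0,0,0,1],[0,0,-4,0,0,0,1],[0,0,-4,0,0,0,1]]' && python3 - <<'E'
from h import *
S=read_camera("side")
cv2.imwrite("pics/s4.png",cv2.resize(S["frame"][80:300,130:370,::-1],None,fx=3,fy=2.7*1.0,interpolation=cv2.INTER_CUBIC))
E
```

```text
time: 3.9
tool_pos: [0.439, 0.0406, 0.1423]
tool_rot: [3.141, 0.002, -0.232]
contact_force: [0.0, 0.3, -0.3]
opening: 0.0358
```

View pics/s4.png

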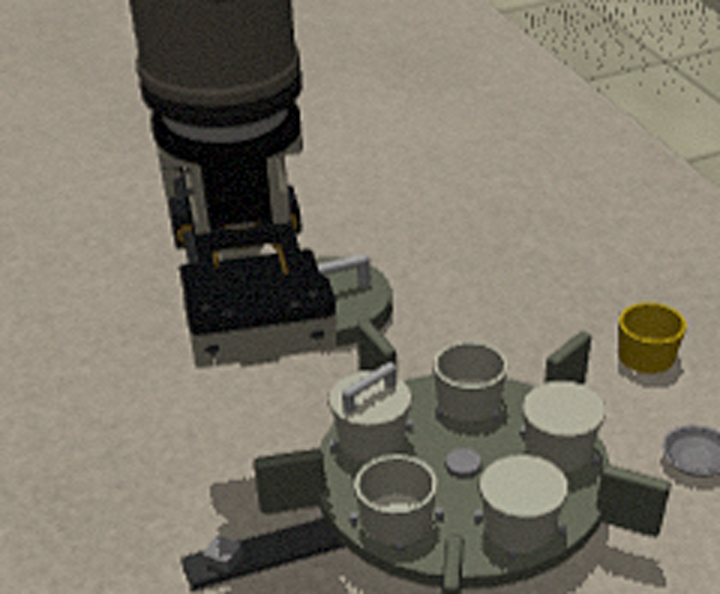

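The block splits as the jaws open, so it is the finger carriers. Its fitted underside is 47 mm behind the TCP, as stated, so the reported pose is right and the slim fingers are just not visible. I'll close, go down beside the fin and test by gentle contact.

```bash
python3 -m crank '[[0,0,0,0,0,0,0],[0,0,0,0,0,0,0],[0,0,0,0,0,0,0],[0,0,0,0,0,0,0],[0,0,0,0,0,0,0]]' && python3 -m crank '[[0,0,2,0,0,0,0],[0,0,4,0,0,0,0],[0,0,5.5,0,0,0,0],[0,0,6.9,0,0,0,0],[0,0,6.9,0,0,0,0]]' && python3 - <<'E'
from h import *
S=read_camera("side")
cv2.imwrite("pics/s5.png",cv2.resize(S["frame"][130:300,150:350,::-1],None,fx=3.5,fy=3.5,interpolation=cv2.INTER_CUBIC))
E
```

```text
time: 4.58
tool_pos: [0.4396, 0.0407, 0.1431]
tool_rot: [3.142, -0.0, -0.232]
contact_force: [0.1, 0.1, 1.2]
opening: 0.0016
time: 5.2
tool_pos: [0.4389, 0.0407, 0.0734]
tool_rot: [3.141, 0.002, -0.232]
contact_force: [-0.5, -1.3, 0.7]
opening: 0.0007
```

View pics/s5.png

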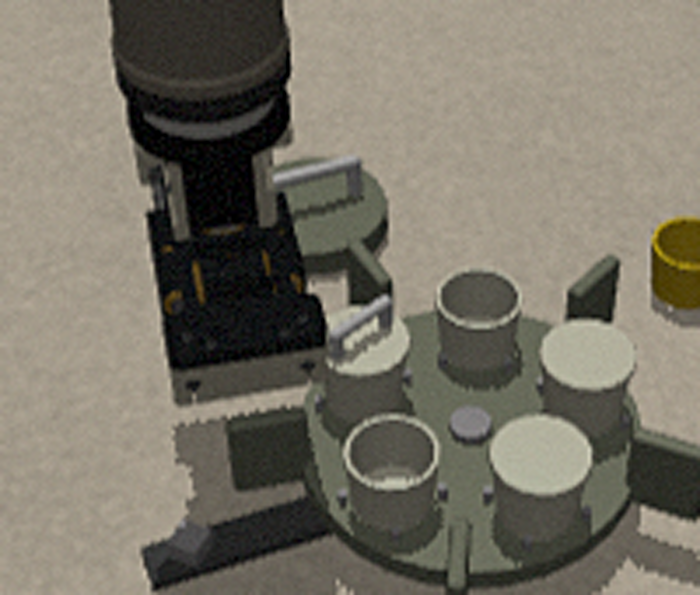

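```bash
python3 -m crank '[[0,0.6,0,0,0,0,0],[0,1.2,0,0,0,0,0],[0,1.5,0,0,0,0,0],[0,1.8,0,0,0,0,0],[0,2.1,0,0,0,0,0]]' && python3 - <<'E'
from h import *
S=read_camera("side");print(robot.observe()["contact_force"])
cv2.imwrite("pics/s6.png",cv2.resize(S["frame"][130:300,150:350,::-1],None,fx=3.5,fy=3.5,interpolation=cv2.INTER_CUBIC))
E
```

```text
time: 5.88
tool_pos: [0.4347, 0.02, 0.0742]
tool_rot: [3.142, -0.0, -0.232]
contact_force: [-0.4, 0.4, -0.4]
opening: 0.0005
[-0.73609028  0.20229511 -0.33872652]
```

View pics/s6.png

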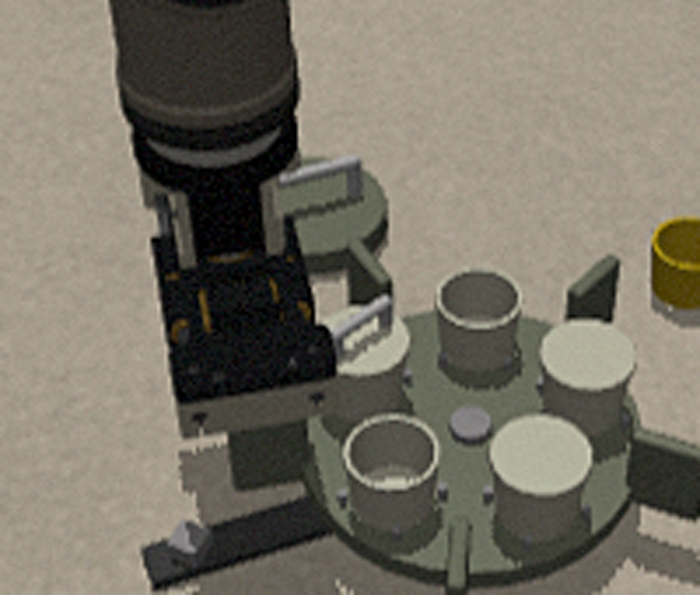

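```bash
python3 -m crank '[[0,0.2,0,0,0,0,0],[0,0.4,0,0,0,0,0],[0,0.6,0,0,0,0,0],[0,0.8,0,0,0,0,0]]' && python3 - <<'E'
from h import *
S=read_camera("side")
a=cv2.imread("pics/side0.png").astype(int);b=S["frame"][:,:,::-1].astype(int)
d=np.clip(np.abs(a-b).sum(2)*2,0,255).astype(np.uint8)[130:300,150:350]
im=np.vstack([np.stack([d]*3,-1),b[130:300,150:350].astype(np.uint8)])
cv2.imwrite("pics/s7.png",cv2.resize(np.hstack([im[:170],im[170:]]),None,fx=2,fy=2))
E
```

```text
time: 6.42
tool_pos: [0.4329, 0.0123, 0.0741]
tool_rot: [3.141, -0.0, -0.232]
contact_force: [-0.4, -0.3, 0.4]
opening: 0.0007
```

View pics/s7.png

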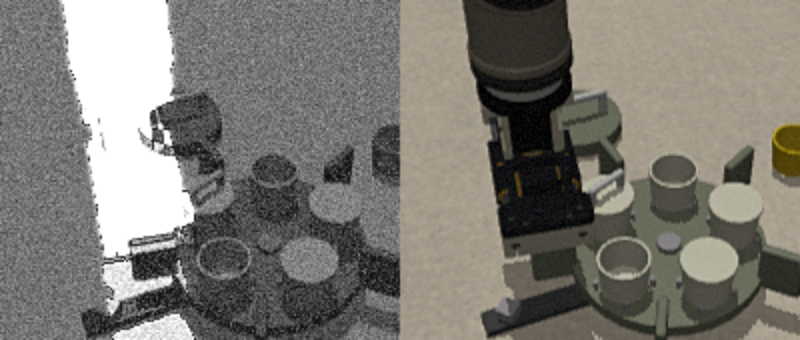

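```bash
python3 -m crank '[[0,0.2,0,0,0,0,0],[0,0.4,0,0,0,0,0],[0,0.6,0,0,0,0,0],[0,0.6,0,0,0,0,0]]' && python3 - <<'E'
from h import *
S=read_camera("side");T=read_camera("top")
cv2.imwrite("pics/s8.png",cv2.resize(S["frame"][170:300,150:310,::-1],None,fx=5,fy=4.6,interpolation=cv2.INTER_CUBIC))
cv2.imwrite("pics/t8.png",cv2.resize(np.clip(T["frame"][150:310,210:370,::-1]*1.0,0,255),None,fx=3.7,fy=3.7,interpolation=cv2.INTER_CUBIC))
E
```

```text
time: 6.98
tool_pos: [0.4315, 0.0064, 0.0741]
tool_rot: [3.142, -0.0, -0.232]
contact_force: [0.2, 0.3, -0.3]
opening: 0.0006[ WARN:0@1.937] global loadsave.cpp:1063 imwrite_ Unsupported depth image for selected encoder is fallbacked to CV_8U.
```

View pics/s8.png

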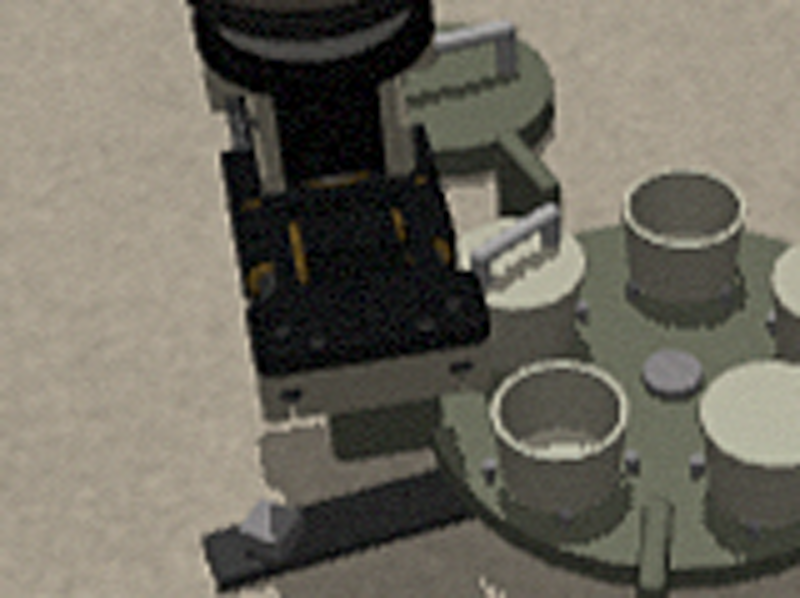

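View pics/t8.png

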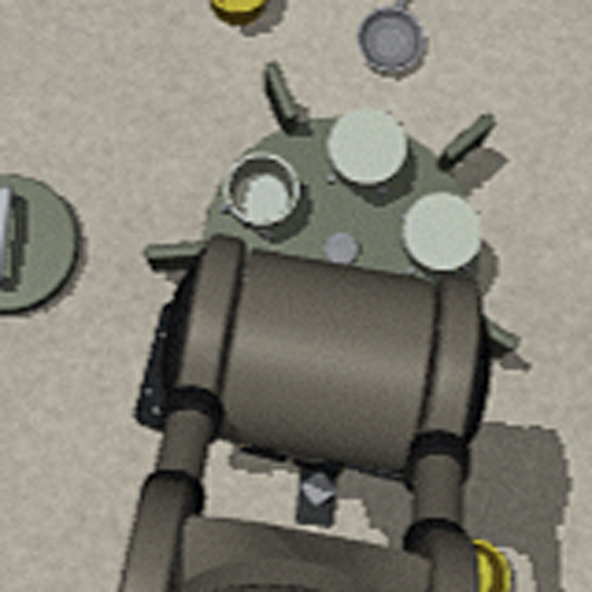

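```bash
python3 - <<'E'
from h import *
T=read_camera("top");S=read_camera("side")
p=np.array([.4315,.0064,.0741]);yw=np.radians(-13.27)
X=np.array([np.cos(yw),np.sin(yw),0]);Y=np.array([np.sin(yw),-np.cos(yw),0])
for z in(.08,.121,.155,.2,.25):
    for n,uv in(("TL-front",(137/3.7+210,418/3.7+150)),("TL-back",(160/3.7+210,305/3.7+150))):
        q=ray(T,uv,z);d=q-p; print(z,n,q.round(3),"x",(d@X).round(3),"y",(d@Y).round(3))
E
```

```text
0.08 TL-front [0.427 0.109 0.08 ] x -0.028 y -0.099
0.08 TL-back [0.502 0.096 0.08 ] x 0.048 y -0.103
0.121 TL-front [0.424 0.106 0.121] x -0.03 y -0.095
0.121 TL-back [0.496 0.094 0.121] x 0.042 y -0.1
0.155 TL-front [0.422 0.104 0.155] x -0.032 y -0.092
0.155 TL-back [0.491 0.092 0.155] x 0.038 y -0.097
0.2 TL-front [0.418 0.1   0.2  ] x -0.034 y -0.088
0.2 TL-back [0.484 0.089 0.2  ] x 0.032 y -0.092
0.25 TL-front [0.415 0.097 0.25 ] x -0.037 y -0.084
0.25 TL-back [0.477 0.086 0.25 ] x 0.026 y -0.088
```

The top view shows the far end of the gripper body 95 mm from the TCP, so my symmetric fit was wrong. With the true 190 mm body, its underside is about 89 mm above the reported TCP instead of 47. The reported z is therefore about 41 mm too low, and the fingertips have been passing above the fin (tips at about 0.096 against the fin top at 0.080). That matches the lack of contact. I'll back off, go down half of the difference and check again.

```bash
python3 -m crank '[[0,-1,0,0,0,0,0],[0,-2,0,0,0,0,0],[0,-3,0,0,0,0,0],[0,-3.7,0,0,0,0,0],[0,-3.7,0,0,0,0,0]]' && python3 -m crank '[[0,0,1,0,0,0,0],[0,0,2,0,0,0,0],[0,0,2.5,0,0,0,0],[0,0,2.5,0,0,0,0]]' && cat >> h.py <<'E'
def boxview(name,dz=.0415,x0=150,y0=130,w=200,h=170,f=3.5):
    S=read_camera("side");o=robot.observe();p=o["tool_pos"];yw=o["tool_rot"][2]
    X=np.array([np.cos(yw),np.sin(yw),0]);Y=np.array([np.sin(yw),-np.cos(yw),0]);Z=np.array([0,0,1])
    im=cv2.resize(S["frame"][y0:y0+h,x0:x0+w,::-1],None,fx=f,fy=f,interpolation=cv2.INTER_CUBIC)
    for hx,hy,zs,col in((.0375,.095,(.047,.079),(0,0,255)),(.0095,.019,(-.019,.047),(0,255,0))):
        for z in zs:
            P=[p+sx*hx*X+sy*hy*Y+(z+dz)*Z for sx,sy in((1,1),(1,-1),(-1,-1),(-1,1),(1,1))]
            cv2.polylines(im,[((proj(S,P)-[x0,y0]+.5)*f).astype(int)],False,col,1)
    cv2.imwrite(name,im)
E
python3 -c 'from h import *;boxview("pics/b1.png")'
```

```text
time: 7.8
tool_pos: [0.4401, 0.0432, 0.074]
tool_rot: [3.141, 0.0, -0.231]
contact_force: [-0.1, -0.6, -0.3]
opening: 0.0006
time: 8.3
tool_pos: [0.4396, 0.0425, 0.0485]
tool_rot: [3.141, 0.001, -0.232]
contact_force: [0.1, -0.6, -0.1]
opening: 0.0009
```

View pics/b1.png

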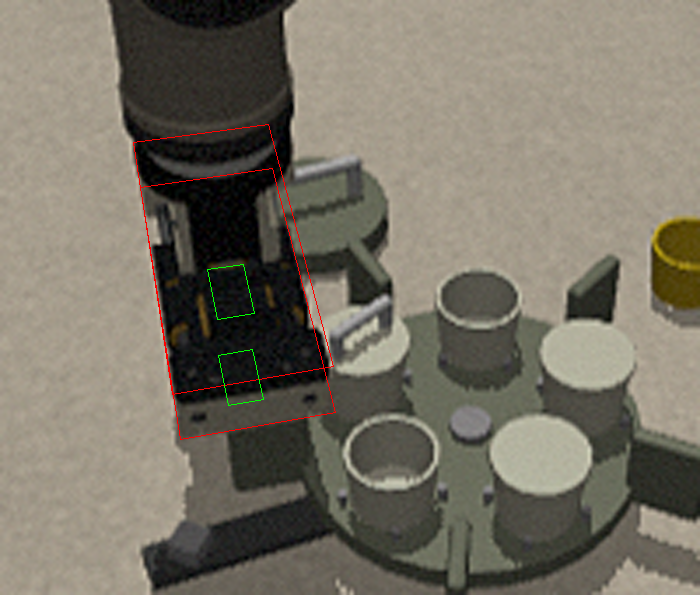

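```bash
python3 -m crank '[[0,0,0.9,0,0,0,0],[0,0,1.8,0,0,0,0],[0,0.6,1.8,0,0,0,0],[0,1.2,1.8,0,0,0,0]]' && python3 -m crank '[[0,0.2,0,0,0,0,0],[0,0.4,0,0,0,0,0],[0,0.6,0,0,0,0,0],[0,0.8,0,0,0,0,0],[0,1.0,0,0,0,0,0]]' && python3 -c 'from h import *;boxview("pics/b2.png")'
```

```text
time: 8.85
tool_pos: [0.4372, 0.0305, 0.031]
tool_rot: [3.141, 0.0, -0.232]
contact_force: [1.1, -0.6, 0.1]
opening: 0.0004
time: 9.48
tool_pos: [0.4351, 0.0212, 0.0312]
tool_rot: [-3.142, -0.0, -0.232]
contact_force: [0.5, 2.3, 2.1]
opening: 0.0006
```

View pics/b2.png

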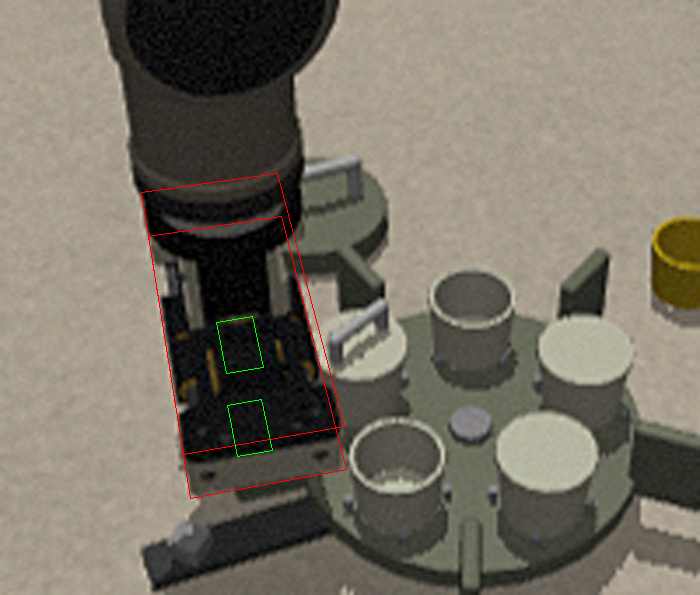

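Contact: 2.3 N, and the carousel has turned a few degrees. Next I'll work out the arc.

```bash
python3 - <<'E'
from h import *
p=np.array([.4351,.0212,.031]);y=-13.28
for k in(.024,.021):
    def f(v): return (finpose(v[0],k,.031,v[1])[0]-p)[:2]
    print(k,least_squares(f,[168,.121]).x)
def seq(c,cy,ps):
    for s in ps: print(s,row(c,cy,*finpose(s,.024,.031)))
seq(p,y,[172,175,178,181,184])
c,cy=finpose(184,.024,.031);print();seq(c,cy,[187,190,193,196,199])
E
```

```text
0.024 [1.68948344e+02 1.20739803e-01]
0.021 [1.67528080e+02 1.21297568e-01]
172 [-0.11, 0.65, -0.0, 0.0, 0.0, -5.28]
175 [-0.16, 1.3, -0.0, 0.0, 0.0, -8.28]
178 [-0.18, 1.94, -0.0, 0.0, 0.0, -11.28]
181 [-0.16, 2.59, -0.0, 0.0, 0.0, -14.28]
184 [-0.11, 3.23, -0.0, 0.0, 0.0, -17.28]

187 [-0.11, 0.64, -0.0, 0.0, 0.0, -3.0]
190 [-0.18, 1.28, -0.0, 0.0, 0.0, -6.0]
193 [-0.23, 1.92, -0.0, 0.0, 0.0, -9.0]
196 [-0.23, 2.57, -0.0, 0.0, 0.0, -12.0]
199 [-0.21, 3.21, -0.0, 0.0, 0.0, -15.0]
```

```bash
python3 -m crank '[[-0.1,0.65,0,0,0,-5,0],[-0.15,1.3,0,0,0,-8,0],[-0.18,1.95,0,0,0,-11,0],[-0.16,2.6,0,0,0,-14,0],[-0.1,3.2,0,0,0,-17.3,0]]' && python3 - <<'E'
from h import *
o=robot.observe();print(o["tool_pos"],np.degrees(o["tool_rot"]),finpose(184,.024,.031))
for n in("top","side"):
    c=read_camera(n); cv2.imwrite(f"pics/{n}9.png",cv2.resize(c["frame"][150:320,180:380,::-1],None,fx=3.5,fy=3.5,interpolation=cv2.INTER_CUBIC))
E
```

```text
time: 10.15
tool_pos: [0.4267, -0.0099, 0.0311]
tool_rot: [3.142, -0.0, 0.072]
contact_force: [0.7, 2.9, 0.8]
opening: 0.0004
[ 0.42667645 -0.00993044  0.03110932] [ 1.79996631e+02 -1.01546547e-02  4.12193234e+00] (array([ 0.42662059, -0.009999  ,  0.031     ]), 4)
```

View pics/top9.png

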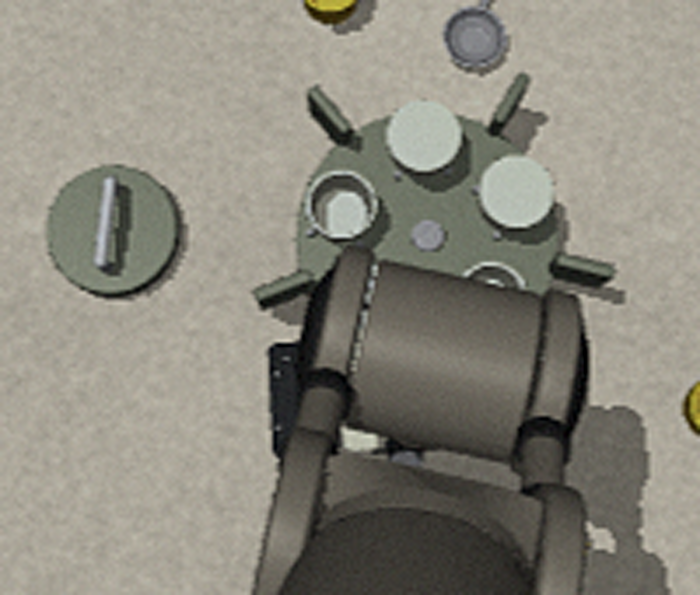

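View pics/side9.png

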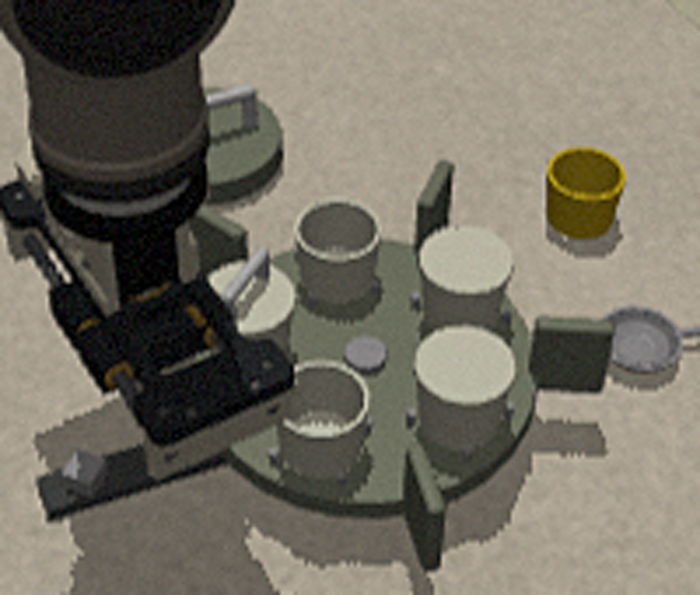

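```bash
cat >> h.py <<'E'
def fitpsi(tips,psi0,x0=180,y0=150,f=3.5,cam="top"):
    T=read_camera(cam)
    out=[]
    for (x,y),k in tips:
        uv=((x+.5)/f-.5+x0,(y+.5)/f-.5+y0); q=ray(T,uv,.08)[:2]-AX
        a=np.degrees(np.arctan2(q[1],q[0]))-72*k
        out.append(((a-psi0+180)%360-180+psi0,np.hypot(*q)))
    print(np.round(out,3)); print("psi",np.mean([a for a,_ in out]))
E
python3 - <<'E'
from h import *
# k: +72 each from front fin ccw; left fin = k-1
fitpsi([((257,298),-1),((313,90),-2),((522,77),-3),((612,272),-4)],184)
# first picture re-check, same method
fitpsi([((246,411),0),((452,322),1),((429,113),2),((221,63),3),((105,239),4)],166.7,x0=220)
c,cy=finpose(184,.024,.031)
for s in[187,190,193,196,199]: print(s,row(c,cy,*finpose(s,.024,.031)))
E
```

```text
[[1.85524e+02 1.33000e-01]
 [1.84386e+02 1.31000e-01]
 [1.85093e+02 1.31000e-01]
 [1.84540e+02 1.33000e-01]]
psi 184.88586263328457
[[1.66919e+02 1.34000e-01]
 [1.67684e+02 1.32000e-01]
 [1.66259e+02 1.32000e-01]
 [1.66597e+02 1.31000e-01]
 [1.66734e+02 1.32000e-01]]
psi 166.8387093001108
187 [-0.11, 0.64, -0.0, 0.0, 0.0, -3.0]
190 [-0.18, 1.28, -0.0, 0.0, 0.0, -6.0]
193 [-0.23, 1.92, -0.0, 0.0, 0.0, -9.0]
196 [-0.23, 2.57, -0.0, 0.0, 0.0, -12.0]
199 [-0.21, 3.21, -0.0, 0.0, 0.0, -15.0]
```

```bash
python3 -m crank '[[-0.11,0.64,0,0,0,-3,0],[-0.18,1.28,0,0,0,-6,0],[-0.23,1.92,0,0,0,-9,0],[-0.23,2.57,0,0,0,-12,0],[-0.21,3.21,0,0,0,-15,0]]' && python3 -m crank '[[-0.07,0.43,0,0,0,-2,0],[-0.13,0.85,0,0,0,-4,0],[-0.18,1.28,0,0,0,-6,0],[-0.21,1.71,0,0,0,-8,0],[-0.21,1.71,0,0,0,-8,0]]' && python3 - <<'E'
from h import *
o=robot.observe();print(o["tool_pos"],np.degrees(o["tool_rot"]),finpose(207,.024,.031))
for n in("top","side"):
    c=read_camera(n); cv2.imwrite(f"pics/{n}10.png",cv2.resize(c["frame"][150:320,180:380,::-1],None,fx=3.5,fy=3.5,interpolation=cv2.INTER_CUBIC))
E
```

```text
time: 10.98
tool_pos: [0.4268, -0.0416, 0.031]
tool_rot: [-3.141, 0.0, 0.333]
contact_force: [1.4, 2.2, -0.5]
opening: 0.0003
time: 11.6
tool_pos: [0.4303, -0.0587, 0.031]
tool_rot: [-3.142, 0.0, 0.47]
contact_force: [-0.1, 0.5, 0.1]
opening: 0.0005
[ 0.43032629 -0.0587272   0.03101488] [-1.79999771e+02  1.80103845e-02  2.69546236e+01] (array([ 0.43029244, -0.05904869,  0.031     ]), 27)
```

View pics/top10.png

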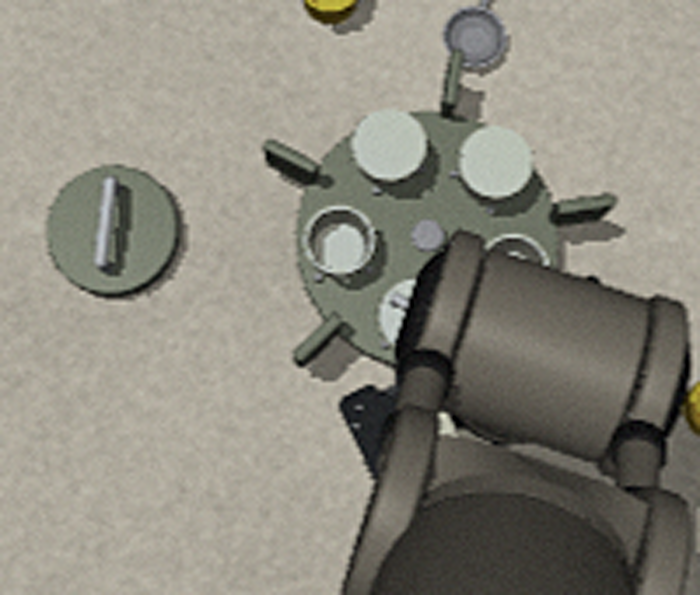

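View pics/side10.png

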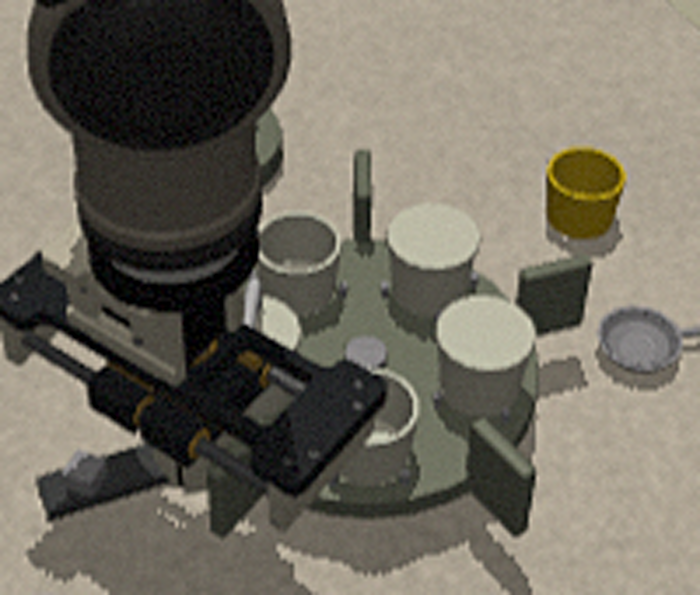

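```bash
python3 - <<'E'
from h import *
fitpsi([((298,358),-1),((266,147),-2),((457,54),-3),((614,201),-4)],207)
c,cy=finpose(207,.024,.031)
for s in[208,209,209.6,210,210.4,210.8]: print(s,row(c,cy,*finpose(s,.024,.031)))
E
```

```text
[[2.07846e+02 1.32000e-01]
 [2.08347e+02 1.31000e-01]
 [2.07278e+02 1.31000e-01]
 [2.06881e+02 1.34000e-01]]
psi 207.58825094367367
208 [-0.04, 0.21, -0.0, 0.0, 0.0, -1.0]
209 [-0.08, 0.42, -0.0, 0.0, 0.0, -2.0]
209.6 [-0.1, 0.55, -0.0, 0.0, 0.0, -2.6]
210 [-0.11, 0.64, -0.0, 0.0, 0.0, -3.0]
210.4 [-0.12, 0.72, -0.0, 0.0, 0.0, -3.4]
210.8 [-0.13, 0.81, -0.0, 0.0, 0.0, -3.8]
```

```bash
python3 -m crank '[[-0.04,0.21,0,0,0,-1,0],[-0.08,0.42,0,0,0,-2,0],[-0.1,0.53,0,0,0,-2.5,0],[-0.11,0.62,0,0,0,-2.9,0]]' && python3 -m crank '[[0,-0.5,0,0,0,0,0],[0,-1.2,0,0,0,0,0],[0,-1.5,-2,0,0,0,0],[0,-1.5,-6,0,0,0,0],[0,-1.5,-12,0,0,0,0]]' && python3 -m crank '[[-4,3,0,0,0,0,0],[-5,9,0,0,0,0,0],[-5,15,0,0,0,0,0],[-5,20,0,0,0,0,0],[-5,20,0,0,0,0,0]]' && python3 - <<'E'
from h import *
o=robot.observe();print(o["tool_pos"],np.degrees(o["tool_rot"]))
for n in("top","side"):
    c=read_camera(n); cv2.imwrite(f"pics/{n}11.png",cv2.resize(c["frame"][150:320,180:380,::-1],None,fx=3.5,fy=3.5,interpolation=cv2.INTER_CUBIC))
E
```

```text
time: 12.25
tool_pos: [0.4322, -0.0648, 0.0311]
tool_rot: [-3.142, 0.0, 0.523]
contact_force: [-0.3, 1.3, -0.0]
opening: 0.0007
time: 12.88
tool_pos: [0.4233, -0.0511, 0.1513]
tool_rot: [-3.139, 0.003, 0.522]
contact_force: [1.9, 0.1, 0.6]
opening: 0.0003
time: 13.5
tool_pos: [0.482, -0.2525, 0.1504]
tool_rot: [3.141, 0.0, 0.52]
contact_force: [0.6, 0.9, -0.0]
opening: 0.0002
[ 0.48195812 -0.25251001  0.15041345] [1.79947895e+02 7.27073175e-03 2.97685037e+01]
```

View pics/top11.png

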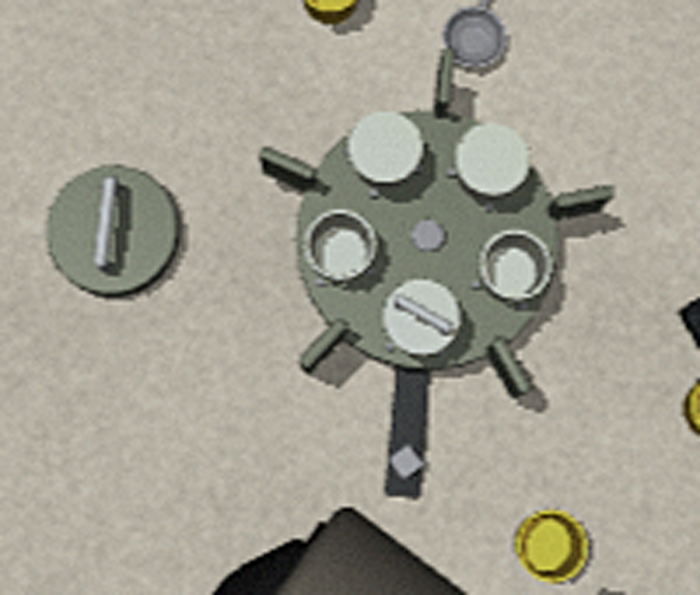

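View pics/side11.png

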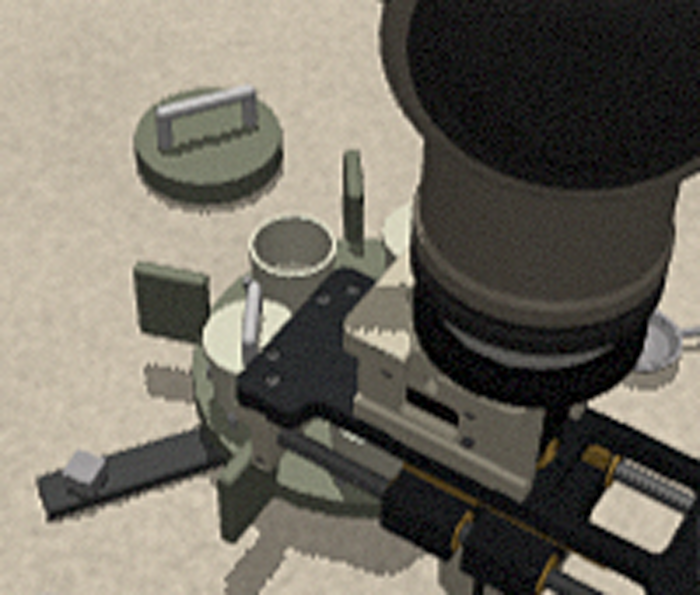

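```bash
python3 - <<'E'
from h import *
tips=[((524,393),0),((305,366),-1),((262,154),-2),((446,49),-3),((613,193),-4)]
fitpsi(tips,210)
T=read_camera("top");z=lambda x,y:((x+.5)/3.5-.5+180,(y+.5)/3.5-.5+150)
def res(v):
    P=np.vstack([pol(v[:2],v[3],np.radians(v[2]+72*np.array([k])),.08) for _,k in tips])
    return (proj(T,P)-[z(*t) for t,_ in tips]).ravel()
r=least_squares(res,[.549,-.0255,210,.133],x_scale=[.01,.01,1,.01]);print(r.x,r.fun.round(1))
ptr=ray(T,z(405.5,462),.022)[:2]; lid=ray(T,z(423,317),.086)[:2]; hub=ray(T,z(428,235),.045)[:2]
print(ptr,lid,hub)
for A in(AX,r.x[:2],hub):
    a=lambda q:np.degrees(np.arctan2(*(q-A)[::-1]))%360
    print("ptr",a(ptr),np.hypot(*(ptr-A)),"lid",a(lid),np.hypot(*(lid-A)))
foot=np.arctan2(*(ptr-AX)[::-1])
overlay(T,AX,np.radians(211.1),foot,"pics/ov3.png",(220,150,400,320),3.5)
E
```

```text
[[2.09258e+02 1.34000e-01]
 [2.11047e+02 1.33000e-01]
 [2.10926e+02 1.32000e-01]
 [2.10942e+02 1.33000e-01]
 [2.09395e+02 1.34000e-01]]
psi 210.31351432378042
[ 5.47682027e-01 -2.56184465e-02  2.10294955e+02  1.33198641e-01] [ 0.7 -0.3 -0.6  0.1 -0.3 -0.3  0.6  0.6 -0.5 -0.2]
[ 0.3849766  -0.01168095] [ 0.48334301 -0.02031164] [ 0.54956776 -0.0264748 ]
ptr 175.18417748576186 0.16460450377445066 lid 175.48175002565614 0.06586167078959886
ptr 175.1039442809169 0.16330128727490012 lid 175.28480650621108 0.06455750548178973
ptr 174.86391969996043 0.1652546769010954 lid 174.68312125512645 0.06651091736732007
```

View pics/ov3.png

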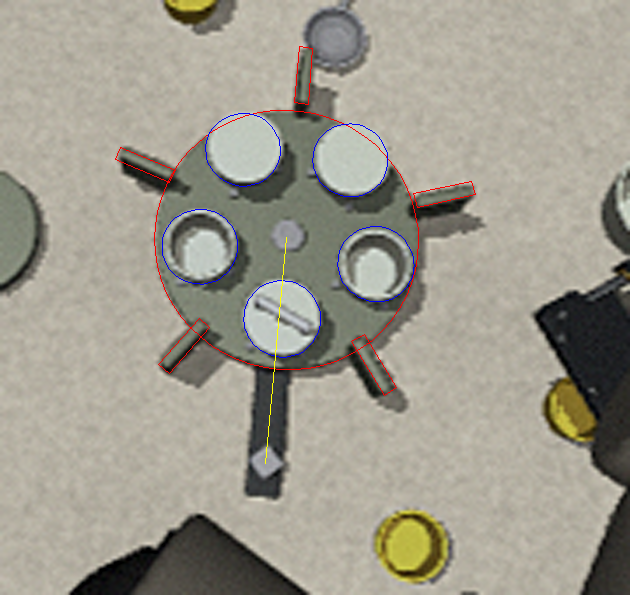

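The handle pot's angle (174.7–175.5°, depending on which axis estimate I use) agrees with the pointer's (174.9–175.2°). I'll move the arm clear and look at everything once more.

```bash
python3 -m crank '[[0,0,-5,0,0,0,0],[-4,3,-6,0,0,0,0],[-9,6,-6,0,0,0,0],[-14,9,-6,0,0,0,0],[-18,12,-6,0,0,0,0]]' && python3 -m crank '[[-3,5,0,0,0,0,0],[-6,10,0,0,0,0,0],[-6,14,0,0,0,0,0]]' && python3 - <<'E'
from h import *
c=[read_camera(n)["frame"][:,:,::-1] for n in("top","side")]
cv2.imwrite("pics/fin.png",cv2.resize(np.vstack([c[0][60:330,150:460],c[1][100:,120:430][:270]]),None,fx=1.1,fy=1.1) if 0 else np.hstack([c[0][60:350,120:500],c[1][110:400,140:520]]))
E
```

```text
time: 14.32
tool_pos: [0.384, -0.4441, 0.2118]
tool_rot: [3.141, 0.0, 0.523]
contact_force: [0.4, -1.5, 0.5]
opening: 0.0008
time: 14.7
tool_pos: [0.4016, -0.5967, 0.2115]
tool_rot: [3.141, 0.001, 0.52]
contact_force: [0.3, 0.1, -0.3]
opening: 0.0006
```

View pics/fin.png

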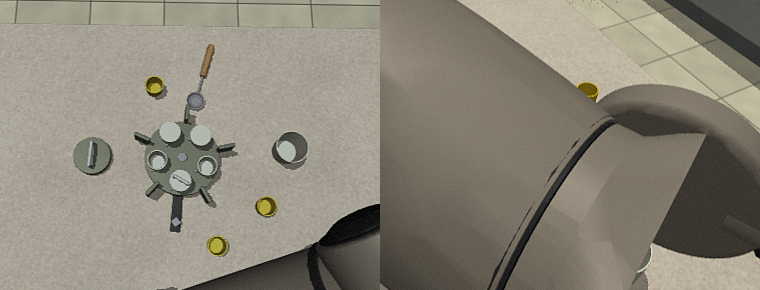

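The top view shows the pot with the handle at the front, in line with the pointer (pot at (180,180), diamond at (176,222) in this crop). All five pots are seated, and the lid, tub, spoon and yellow pots are where they were. The arm blocks the side view. I'm handing in.

```bash
python3 -c 'from cell import robot;print(robot.hand_in())'
```

```text
the job is handed in; nothing more can be done
None
```

I pushed the front fin with the closed fingertips and turned the carousel about 44°. The pot with the bar handle now stands at the front, and I handed the job in at about 15 s.

**Alignment:** In the last measurement from above, the handle pot was at 174.7–175.5° and the pointer at 174.9–175.2°. The spread comes from which estimate of the axis I used. The fins alone suggest the carousel may be up to 0.8° short, about 1 mm at the pot.

**Pots and surroundings:** All five pots were upright in their seats. The shield lid, tub, spoon and yellow pots had not moved. The pushing force I read was about 2–3 N, and the arm ended clear of everything.

**Disagreements and checks not made:**
- **Tool height:** The pictures put the gripper about 4 cm higher than its reported height. My first push therefore passed above the fin without touching it. I backed off, went lower and repeated the push.
- **Side view:** The arm blocked the side camera at the end, so the final check was from the top camera only.

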